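# Close the vial carton and hold it against the packing stop

## Robot

A 6-joint arm with a two-finger parallel gripper is mounted at the origin on the work surface. World frame = base frame: x ahead of the robot, y to its left, z up, the work surface at z = 0. Lengths are in mm, angles in rad, forces in N, time in s.
With the tool pointing down it reaches from about 350 to 975 mm from the base axis. Payload 7.1 kg.
Tool frame: the origin (TCP) lies midway between the tips of the shut fingers; the grasp point (between the pads) lies ctrl.grip_point_offset behind it (ctrl.grip_point_offset is the distance from the TCP to the grasp point, in mm); z points along the fingers, y is the line along which they close (so a half turn about z gives the same grasp; the last joint's range is limited). The gripper opens to 88 mm and grips with 3 to 60 N. Pads are 20 mm wide; open, the fingers measure 115 mm over their backs; the gripper's body (75 mm by 178 mm) begins 61 mm behind the grasp point.
Start: joints at [-0.019, 0.423, 1.63, -0, 1.089, -0.019], TCP at [624.984, 0.026, 222.675] pointing down, gripper open.
Joint ranges: [-3, 3], [-0.9, 2.11], [0.09, 2.58], [-1.31, 4.45], [0.11, 2.69], [-2.54, 2.54]. Speed limits (rad/s): [2.39, 2.39, 3.01, 3.14, 3.14, 3.14].

## Interface

Orientations are given as a rotation vector (axis times angle).
In Python, from workcell import ctrl gives the robot as it stands.
- The arm moves only by the tool apply_moves, never from a script. Its argument "targets" is a list of rows, each an object of numbers: "tx", "ty", "tz": the shift along the world's x, y, z in m; "spin": the turn about the world's z in degrees. In form: [{"tx": .., "ty": .., "tz": .., "spin": ..}, ...]. A call has exactly 8 rows; each row is the pose to reach, as a shift and turn from the pose commanded when the call began; what a row does not reach only later rows make up. A row lasts 1/10 s, in which the tool goes at most 50 mm and 8.59 degrees, less where a joint would pass 70% of its speed; a pose out of reach is approached as far as the arm can. A call with a gripper value outside its range is refused whole. "gripper" is the closure, from -1 (fully open) to 1 (shut), set as the call begins (left out, the last holds). The fingers move at their own pace and stop on an object; the grip force is fixed at half the most. Time passes only in rows, so rows that repeat a pose let the fingers close, or fill a call up. It gives the time, the measured TCP pose, the force, the opening and the grip force at its end, in the units of the state.
- ctrl.get_obs(): the state, without advancing time (a new reading comes with each control period).
- ctrl.get_image(name): name is "scene" or "side" or "wrist"; returns the picture (480x640x3 uint8, red, green, blue); there is no depth.
- ctrl.get_calibration(name): a dict with "fov_y" (degrees; the focal length in pixels is half the picture's height over the tangent of half this angle, whatever the lens; pixels are square), "cx", "cy" (the principal point, pixels), "rvec" (rotation vector, rad) and "tvec" (3), from world to camera coordinates, as OpenCV has them. Camera axes: x right, y down, z forward; pixel columns grow to the right and rows downward; lengths in mm; the calibration is good to about 2 mm. A picture is of the moment at which its call begins: read the wrist's pose just before it. get_calibration takes no time and is no camera call; for the wrist camera it gives the pose at the moment of the call.
- ctrl.close_job(): hands the job in; it is judged then, once.
Trained networks look in the newest picture that a camera, given by its name, has taken for a name from the list of things; names that differ only in an ending like _2 or _b are one class to them, and where a whole thing is asked for, a point or a joint stands for the part that bears it (a point fixed in the world has none). Each returns a list of dicts, best first, with "score" (0 to 1); they miss things now and then, are a little off and sometimes report something else, mostly with a low value. They report only what shows in the picture. A call takes as long as a camera call. They do not tell look-alikes from the thing itself.
- ctrl.outline_of(name, camera): "pixels" (480x640 bool, what is visible of it) and "box" ([left, top, right, bottom] in pixels, round what is visible of it).
- ctrl.pinpoint(name, camera): "uv" ([column, row] in pixels: a listed point, or the origin of a listed thing).
The state is a dict: "t": time; "qpos": joint angles; "qvel": joint speeds; "joint_torque": joint torques, N m; "ee_pos": TCP position; "orientation": TCP orientation; "ft_force": force on the tool from outside, world axes, zero at the start; "moment": the same for the moment, N m; "width": finger opening in mm; "grasp_force": force on a finger pad.
Only numpy, scipy, OpenCV 4.12 (cv2) and the standard library are available. Lean on these libraries where they do the work, as an engineer would, in place of code of your own. Each camera call takes 0.05 s, during which the arm holds its last target. There are 200 camera calls.

## Task

Close the open carton of sample vials: fold the short flap down first, then the long flap down over it, both lying flat. Then slide the carton squarely against the sprung packing stop and press it steadily, so that the stop's black pointer stands on the green part of its scale (about 8 N on the stop itself), and finish while still pressing: a colleague will tape the carton as you hold it. Do not ram the carton into the stop, and leave the bottle, tape roll and beaker where they stand.

Things in the scene. Friction and masses are not known exactly. Their poses are not given: they have to be found in the camera images.
- carton: Brown cardboard carton with vials, loose on the table, 0.35 to 0.6 kg, 120 mm along its x, 140 mm along its y, 70 mm high when closed; origin at the centre of its underside. Its plain -x wall (towards the robot) and +x wall (towards the stop) and its +y wall are 60 mm high, its -y wall 66 mm. Two end flaps are already tucked in. It slides under a push of a few N.
- flap_short (a joint): Angle (rad) of the short flap, hinged on the top edge of the carton's +y wall: 0 = closed and flat, 1.57 = upright, more = leaning outwards (at most 2.4). 116 mm along the hinge, reaches 66 mm from the hinge, 4 mm thick. Stiff crease: it stays at any angle, needs about 1 N at its free edge to move it, does not spring back.
- flap_short_hinge (a point): Midpoint of the short flap's hinge line (along carton x), at carton (0, +70, 60) mm; axes as the carton's. The flap's underside starts here.
- flap_short_edge (a point): Midpoint of the short flap's free edge, on its outer face (the top face when closed).
- flap_long (a joint): Angle (rad) of the long flap, hinged on the top edge of the carton's -y wall: 0 = closed and flat over the short flap, 1.57 = upright, more = leaning outwards (at most 2.4). 116 mm along the hinge, reaches 100 mm from the hinge, 4 mm thick. Stiff crease like the short flap's.
- flap_long_hinge (a point): Midpoint of the long flap's hinge line (along carton x), at carton (0, -70, 66) mm; axes as the carton's.
- flap_long_edge (a point): Midpoint of the long flap's free edge, on its outer face (the top face when closed).
- station: The packing stop, bolted to the table beyond the carton: a grey spring housing 110 mm wide and 58 mm high on a dark plate, carrying an upright aluminium pressure plate on its -x side. Origin on the table under the middle of the pressure plate's front face at rest; its x axis points away from the carton, along the direction to push.
- stop (a joint): How far (m) the pressure plate is pushed in along the station's +x: 0 at rest, 0.024 against its end. The spring gives 2 N at 0 and 0.5 N more per mm, so 8 N at 0.012. The plate is 150 mm wide and spans heights 4 to 64 mm.
- stop_face (a point): Middle of the pressure plate's front face, 34 mm above the table; moves with the plate.
- pointer (a point): Middle of the black pointer bar (3 mm thick, 44 mm wide) that rides with the plate over the housing's top, 64 mm above the table, 80 mm behind the plate's front face. Under it the scale runs white, green, red along station +x; the pointer is on the green (11 mm long) when the plate is pushed in 6 to 17 mm.
- reagent: White bottle with blue cap, 60 mm across, 125 mm high, upright; origin at the centre of its underside. Leave alone.
- tape: Roll of brown tape lying flat, 96 mm across, 45 mm high; origin at the centre of its underside. Leave alone.
- beaker: Glass beaker, 68 mm across, 85 mm high, upright; origin at the centre of its underside. Leave alone.
There are look-alikes about, which are no part of the job. What is meant by the carton is not pink, turquoise or yellow, and is the larger of those in its own colour.

How it is judged:
By the outcome, as a careful person would: the job done as asked, in the order asked, and still so for the second after the job is handed in, while the arm keeps its last pose, push and grip.
It also fails if it takes over 61 s, if anything falls off the work surface, if the arm or the gripper's body presses on something with over 40 N, if the wrist force passes 120 N, or if a joint passes its speed limit or range.

## Working session

There is one attempt and no reset: what is moved stays moved. The work goes in short steps, Python scripts to look and compute and a tool call to move; the robot and the scene stay as the last step left them, time stands still between calls to the robot, and variables do not carry over. Pictures are saved under pics/ and viewed, at most 10 in all, crops included, and the job is handed in when it is done.

Besides the shell and the picture viewer there is one more tool, called after "Emit:" as name(argument=value, ...) on one line, values as JSON. apply_moves: Moves the arm, as the interface text tells. Its arguments: {"type":"object","properties":{"targets":{"type":"array"},"gripper":{"type":"number"}},"required":["targets"]}

```bash
mkdir -p pics; ls; cat > h.py <<'E'
from workcell import ctrl
import numpy as np, cv2
def cal(n):
    c=ctrl.get_calibration(n); f=240/np.tan(np.radians(c["fov_y"])/2)
    K=np.array([[f,0,c["cx"]],[0,f,c["cy"]],[0,0,1]]); R=cv2.Rodrigues(np.array(c["rvec"],float))[0]
    return K,R,np.array(c["tvec"],float)
def proj(n,p):
    K,R,t=cal(n); q=(np.atleast_2d(p)@R.T+t)@K.T; return q[:,:2]/q[:,2:]
def ray(n,uv):
    K,R,t=cal(n); d=R.T@np.linalg.solve(K,[*uv,1]); return -R.T@t,d/np.linalg.norm(d)
def onz(n,uv,z):
    o,d=ray(n,uv); return o+d*(z-o[2])/d[2]
def tri(obs):
    A=0;b=0
    for n,uv in obs:
        o,d=ray(n,uv); P=np.eye(3)-np.outer(d,d); A=A+P;b=b+P@o
    return np.linalg.solve(A,b)
def snap(n,f):
    im=ctrl.get_image(n); cv2.imwrite(f"pics/{f}.png",im[:,:,::-1]); return im
E
python3 - <<'E'
from h import *
np.set_printoptions(precision=1,suppress=True)
print(ctrl.get_obs(),ctrl.grip_point_offset)
a=snap("scene","s0");b=snap("side","d0")
print(ctrl.get_calibration("scene"),ctrl.get_calibration("side"))
for n in ["scene","side"]:
    for k in ["carton","flap_short_hinge","flap_short_edge","flap_long_hinge","flap_long_edge","station","stop_face","pointer","reagent","tape","beaker"]:
        print(n,k,[(np.round(d["uv"],1).tolist(),round(d["score"],2)) for d in ctrl.pinpoint(k,n)])
E
```

```text
pics
{'t': 0.0, 'qpos': array([-0. ,  0.4,  1.6, -0. ,  1.1, -0. ]), 'qvel': array([-0.,  0., -0.,  0.,  0.,  0.]), 'joint_torque': array([  0. , -54.5, -27.4,   0.1,   0. ,  -0. ]), 'ee_pos': array([624.5,   0. , 221.9]), 'orientation': array([-2.2, -2.2,  0. ]), 'ft_force': array([ 0.2, -0.7,  0.3]), 'moment': array([-0., -0., -0.]), 'grasp_force': 0.0, 'width': 87.86532741047323} 18.700000000000003
{'fov_y': 56.49412654168291, 'cx': 315.8957273673333, 'cy': 240.44464725852825, 'rvec': array([ 2.3,  0.9, -0.3]), 'tvec': array([-342.7, -262.9, 1335.4])} {'fov_y': 50.65218995885793, 'cx': 320.31779856628634, 'cy': 233.80049075015688, 'rvec': array([ 2.3, -0. ,  0. ]), 'tvec': array([-523.9,   29.1, 1295. ])}
scene carton [([309.2, 209.0], 0.92), ([175.2, 261.7], 0.9), ([203.6, 449.4], 0.8), ([238.9, 235.7], 0.68), ([342.1, 221.7], 0.34)]
scene flap_short_hinge [([190.6, 245.0], 0.92), ([287.7, 203.9], 0.83), ([155.2, 421.2], 0.75), ([247.7, 209.6], 0.69), ([336.8, 246.9], 0.65)]
scene flap_short_edge [([168.9, 246.4], 0.86), ([341.7, 221.2], 0.82), ([308.3, 189.0], 0.7), ([237.5, 222
[... 895 characters left out ...]
([270.2, 211.1], 0.87), ([239.3, 269.5], 0.74), ([335.2, 210.8], 0.68), ([401.5, 418.7], 0.56)]
side flap_long_hinge [([333.2, 277.1], 0.77), ([432.1, 401.0], 0.72), ([245.8, 284.6], 0.67), ([271.7, 190.4], 0.56), ([184.1, 342.1], 0.56)]
side flap_long_edge [([388.8, 426.3], 0.93), ([337.1, 250.0], 0.91), ([238.8, 261.1], 0.86), ([211.5, 319.8], 0.75), ([411.5, 246.4], 0.61), ([266.1, 217.7], 0.59)]
side station [([376.9, 269.6], 0.96)]
side stop_face [([378.9, 264.1], 0.61)]
side pointer [([335.7, 235.2], 0.72), ([414.4, 244.1], 0.57), ([357.6, 206.3], 0.57), ([338.8, 211.6], 0.48)]
side reagent [([381.7, 348.0], 0.71)]
side tape [([356.8, 205.0], 0.84)]
side beaker [([296.0, 361.3], 0.94)]
```

View pics/s0.png

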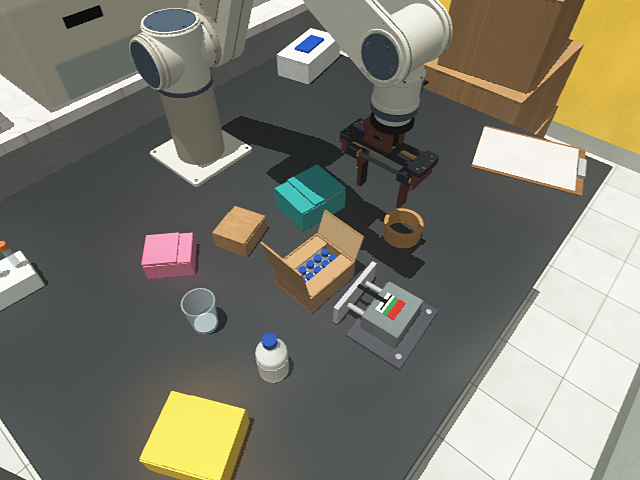

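View pics/d0.png

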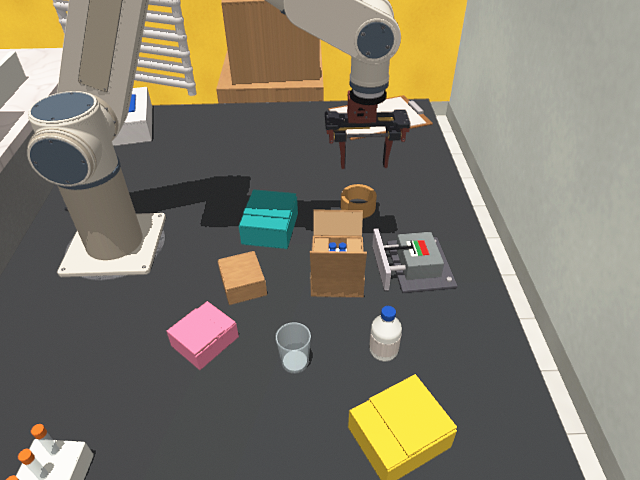

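The open brown carton is at scene (315,265) and side (337,265), with the smaller closed brown one at scene (240,230) as its look-alike. Stop: scene (370,305), side (410,262). The tape sits behind the carton, the bottle and beaker on its −y side.

```bash
python3 - <<'E'
from h import *
np.set_printoptions(precision=1,suppress=True)
S={"short_hinge":((336.8,246.9),(333.8,235.7)),"short_edge":((341.7,221.2),(335.2,210.8)),"long_hinge":((290.4,280.4),(333.2,277.1)),"long_edge":((279,258.7),(337.1,250)),
"station":((350.6,299.1),(376.9,269.6)),"stop_face":((348.9,290.2),(378.9,264.1)),"pointer":((383.5,304.7),(414.4,244.1)),"reagent":((273.8,365.9),(381.7,348)),"tape":((402,236.1),(356.8,205)),"beaker":((203.2,325.3),(296,361.3))}
for k,(a,b) in S.items():
    p=tri([("scene",a),("side",b)]); print(k,p,proj("scene",p)[0]-a,proj("side",p)[0]-b)
w=snap("wrist","w0")
for n,(x0,y0,x1,y1) in {"scene":(250,190,450,340),"side":(290,190,490,340)}.items():
    im=cv2.imread("pics/%s0.png"%("s" if n=="scene" else "d"))[y0:y1,x0:x1]
    cv2.imwrite(f"pics/c_{n}.png",cv2.resize(im,(780,585),interpolation=cv2.INTER_CUBIC))
a=[cv2.imread(f"pics/{x}.png") for x in("c_scene","c_side")]
cv2.imwrite("pics/c2.png",np.hstack([cv2.resize(i,(400,300)) for i in a]))
for k in ["carton","flap_short_hinge","flap_short_edge","flap_long_hinge","flap_long_edge","stop_face","pointer"]:
    print(k,[(np.round(d["uv"],1).tolist(),round(d["score"],2)) for d in ctrl.pinpoint(k,"wrist")])
E
```

```text
short_hinge [557.9 -45.7  47.6] [ 0.1 -1.7] [0.8 1.4]
short_edge [559.1 -34.9 121.7] [ 0. -0.] [0. 0.]
long_hinge [ 547.9 -192.5   58.1] [ 0.1 -1.3] [0.7 1.1]
long_edge [ 553.4 -223.9  170. ] [ 0.1 -1.9] [0.9 1.6]
station [ 656.8 -115.5    0.8] [ 0.  -0.1] [0.1 0.1]
stop_face [ 655.5 -123.8   34.5] [-0.2  2.3] [-1.1 -1.8]
pointer [ 739.9 -122.5   82.1] [ 0.1 -2.8] [1.4 2. ]
reagent [ 639.5 -342.5    3.1] [ 0. -0.] [0. 0.]
tape [633.2 125.6   0. ] [ 0.1 -2.9] [1.3 2.4]
beaker [ 463.6 -375.2   10.3] [ 0.1 -1.3] [0.7 1.1]
carton [([44.6, 336.7], 0.93), ([63.9, 143.8], 0.81), ([256.6, 315.7], 0.78), ([238.8, 278.1], 0.65)]
flap_short_hinge [([252.6, 274.6], 0.97), ([20.5, 238.6], 0.86)]
flap_short_edge [([237.7, 278.5], 0.63)]
flap_long_hinge [([5.8, 51.5], 0.79)]
flap_long_edge [([12.1, 192.1], 0.9)]
stop_face [([359.3, 319.5], 0.58)]
pointer []
```

View pics/c_scene.png

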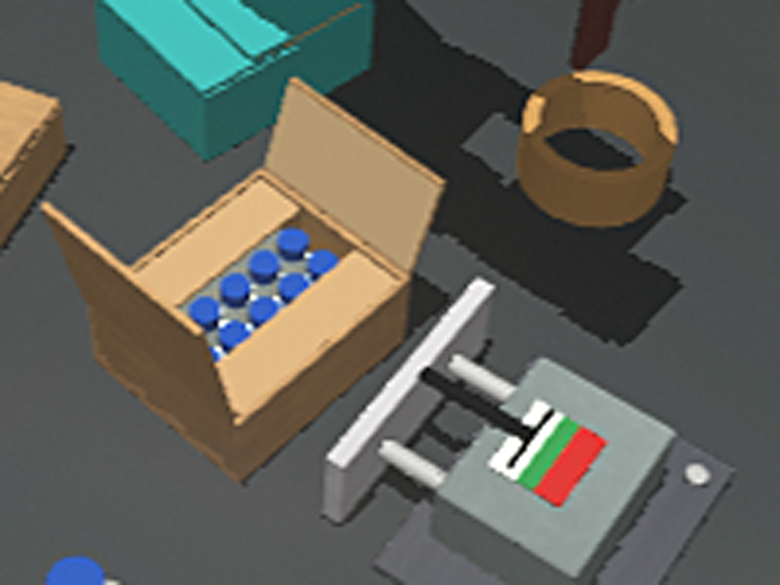

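View pics/c_side.png

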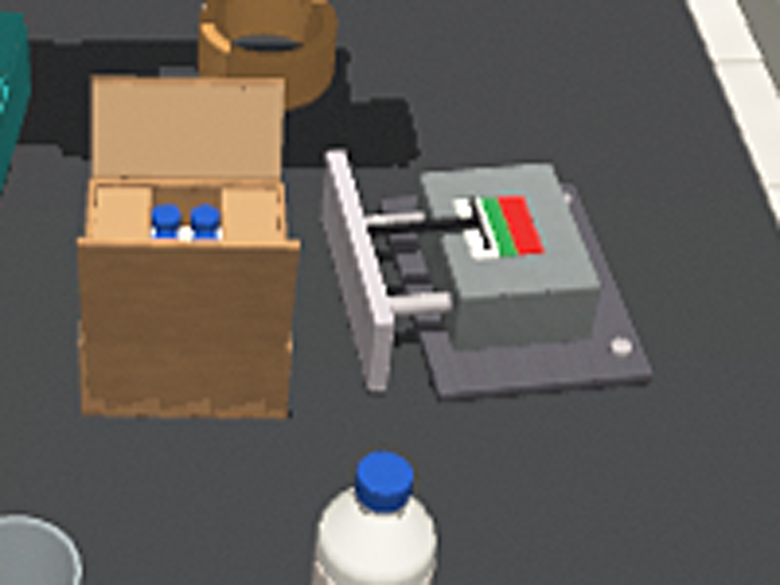

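View pics/w0.png

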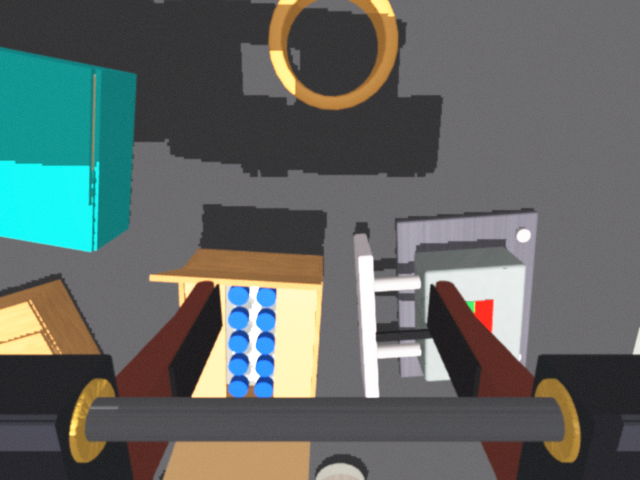

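```bash
cat > fit.py <<'E'
from h import *
from scipy.optimize import least_squares
def T(p,x,y,a):
    c,s=np.cos(a),np.sin(a); return np.array([x+c*p[0]-s*p[1],y+s*p[0]+c*p[1],p[2]])
def short(xx,th,r=66,o=4): return (xx,70-r*np.cos(th)+o*np.sin(th),60+r*np.sin(th)+o*np.cos(th))
def lng(xx,th,r=100,o=4): return (xx,-70+r*np.cos(th)-o*np.sin(th),66+r*np.sin(th)+o*np.cos(th))
E
python3 - <<'E'
from fit import *
np.set_printoptions(precision=2,suppress=True)
s=lambda u,v:("scene",np.array([250+u/3.9,190+v/3.9])); d=lambda u,v:("side",np.array([290+u/3.9,190+v/3.9])); w=lambda u,v:("wrist",np.array([u,v],float))
C=[((60,-70,0),s(242,480)),((-60,-70,0),s(95,355)),((60,70,60),s(408,278)),((-60,-70,0),d(82,413)),((60,-70,0),d(290,415))]
F=lambda p:[(short(-58,p[3],66,2),s(293,80)),(short(58,p[3],66,2),s(443,183)),(lng(-58,p[4],100,2),s(43,205)),(lng(58,p[4],100,2),s(200,335)),
 (lng(-58,p[4],100,4),d(78,242)),(lng(58,p[4],100,4),d(300,244)),(short(-58,p[3],66,2),d(92,78)),(short(58,p[3],66,2),d(284,82)),
 (short(-58,p[3],66,4),w(152,276)),(short(58,p[3],66,4),w(323,283))]
def res(p): return np.concatenate([proj(n,T(q,*p[:3]))[0]-uv for q,(n,uv) in C+F(p)])
r=least_squares(res,[555,-120,0,1.6,1.6],x_scale=[10,10,.1,.1,.1],loss="soft_l1"); print("carton",r.x);print(res(r.x).reshape(-1,2))
P=[((0,-75,64),s(330,462)),((0,75,64),s(480,280)),((0,-75,64),d(373,320)),((0,75,64),d(327,153)),((0,-75,4),d(368,388)),((0,75,64),w(356,238))]
def rs(p): return np.concatenate([proj(n,T(q,*p[:3]))[0]-uv for q,(n,uv) in P])
r2=least_squares(rs,[655,-120,0],x_scale=[10,10,.1],loss="soft_l1"); print("station",r2.x);print(rs(r2.x).reshape(-1,2))
x=r.x
for q in [short(0,x[3]),lng(0,x[4])]: print(T(q,*x[:3]))
E
```

```text
carton [ 560.69 -127.25   -0.06    1.87    1.79]
[[-0.21  0.69]
 [ 0.55  1.06]
 [ 1.44 -0.48]
 [ 0.19  0.68]
 [-0.67  0.96]
 [-0.13 -0.97]
 [ 0.5  -0.21]
 [ 0.43 -0.32]
 [ 0.74 -0.64]
 [ 0.16  1.18]
 [ 0.23  1.4 ]
 [ 0.17  0.47]
 [ 0.03 -0.02]
 [-0.95 -1.26]
 [ 0.2   1.51]]
station [ 657.88 -107.97    0.09]
[[ 0.74 -3.43]
 [ 0.07 -3.43]
 [ 0.35 -0.52]
 [-1.46 -1.64]
 [-0.43  0.09]
 [ 0.53 11.35]]
[566.44 -33.85 121.77]
[ 554.83 -222.39  162.83]
```

Emit:
apply_moves(gripper=1, targets=[{"tx": -0.02, "ty": 0.01, "tz": -0.04, "spin": -1.2}, {"tx": -0.04, "ty": 0.018, "tz": -0.08, "spin": -2.4}, {"tx": -0.058, "ty": 0.025, "tz": -0.115, "spin": -3.4}, {"tx": -0.058, "ty": 0.0, "tz": -0.115, "spin": -3.4}, {"tx": -0.058, "ty": -0.012, "tz": -0.115, "spin": -3.4}, {"tx": -0.059, "ty": -0.022, "tz": -0.115, "spin": -3.4}, {"tx": -0.059, "ty": -0.032, "tz": -0.114, "spin": -3.4}, {"tx": -0.06, "ty": -0.043, "tz": -0.113, "spin": -3.4}])

```text
t: 2.4
ee_pos: [565.7, -43.6, 110.5]
orientation: [2.286, 2.154, 0.002]
ft_force: [-1.1, 2.0, 0.9]
width: 27.4
grasp_force: 0.5
```

```bash
python3 - <<'E'
from h import *
a=snap("scene","s1");b=snap("side","d1")
im=[cv2.resize(a[170:340,230:430],(400,340)),cv2.resize(b[150:320,270:470],(400,340))]
cv2.imwrite("pics/v1.png",np.hstack(im)[:,:,::-1])
E
```

```text
(no output)
```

View pics/v1.png

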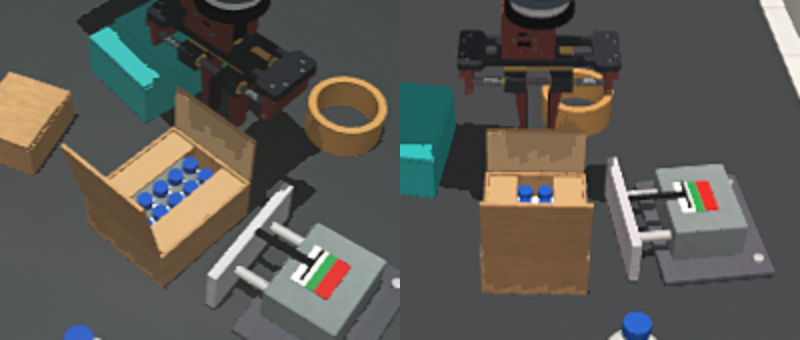

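The flap stands upright against the fingers (left half, 215,125; right half, 535,150) and the carton hasn't moved. Next I fold it down along its arc.

Emit:
apply_moves(targets=[{"tx": -0.001, "ty": -0.018, "tz": -0.002}, {"tx": -0.002, "ty": -0.032, "tz": -0.008}, {"tx": -0.002, "ty": -0.043, "tz": -0.018}, {"tx": -0.003, "ty": -0.047, "tz": -0.024}, {"tx": -0.003, "ty": -0.051, "tz": -0.031}, {"tx": -0.003, "ty": -0.053, "tz": -0.038}, {"tx": -0.003, "ty": -0.054, "tz": -0.043}, {"tx": -0.003, "ty": -0.054, "tz": -0.046}])

```text
validation failed for argument at $.ta...
```

Emit:
apply_moves(targets=[{"tx": -0.001, "ty": -0.018, "tz": -0.002, "spin": 0}, {"tx": -0.002, "ty": -0.032, "tz": -0.008, "spin": 0}, {"tx": -0.002, "ty": -0.043, "tz": -0.018, "spin": 0}, {"tx": -0.003, "ty": -0.047, "tz": -0.024, "spin": 0}, {"tx": -0.003, "ty": -0.051, "tz": -0.031, "spin": 0}, {"tx": -0.003, "ty": -0.053, "tz": -0.038, "spin": 0}, {"tx": -0.003, "ty": -0.054, "tz": -0.043, "spin": 0}, {"tx": -0.003, "ty": -0.054, "tz": -0.046, "spin": 0}])

```text
t: 3.3
ee_pos: [561.9, -97.1, 63.6]
orientation: [-2.286, -2.155, 0.001]
ft_force: [-7.4, -2.1, 27.6]
width: 0.7
grasp_force: 14.1
```

Emit:
apply_moves(targets=[{"tx": 0, "ty": 0.0, "tz": 0.045, "spin": 0}, {"tx": 0, "ty": 0.0, "tz": 0.095, "spin": 0}, {"tx": 0, "ty": -0.02, "tz": 0.14, "spin": 0}, {"tx": -0.002, "ty": -0.065, "tz": 0.145, "spin": 0}, {"tx": -0.004, "ty": -0.11, "tz": 0.145, "spin": 0}, {"tx": -0.006, "ty": -0.158, "tz": 0.145, "spin": 0}, {"tx": -0.007, "ty": -0.19, "tz": 0.11, "spin": 0}, {"tx": -0.007, "ty": -0.19, "tz": 0.072, "spin": 0}])

```text
t: 4.1
ee_pos: [556.0, -291.3, 136.2]
orientation: [2.286, 2.147, 0.002]
ft_force: [0.0, 0.0, -1.2]
width: 0.5
grasp_force: 0.0
```

```bash
python3 - <<'E'
from h import *
o=ctrl.get_obs();print(o["ee_pos"],o["ft_force"])
a=snap("scene","s2");b=snap("side","d2")
im=[cv2.resize(a[190:340,240:440],(400,300),interpolation=cv2.INTER_CUBIC),cv2.resize(b[170:320,280:480],(400,300),interpolation=cv2.INTER_CUBIC)]
cv2.imwrite("pics/v2.png",np.hstack(im)[:,:,::-1])
for n in("scene","side"):
  for k in ["carton","flap_short_edge","flap_long_edge","stop_face"]:
    print(n,k,[(np.round(d["uv"],1).tolist(),round(d["score"],2)) for d in ctrl.pinpoint(k,n)])
E
```

```text
[ 556.01563418 -291.27678859  136.21828417] [ 0.03764418  0.03299512 -1.15674992]
scene carton [([201.3, 449.1], 0.89), ([173.8, 261.5], 0.87), ([311.9, 209.3], 0.82), ([311.5, 279.3], 0.6), ([205.1, 323.8], 0.31)]
scene flap_short_edge [([314.6, 262.5], 0.69), ([312.3, 191.9], 0.61), ([168.6, 248.3], 0.6)]
scene flap_long_edge [([301.2, 191.9], 0.92), ([177.2, 426.0], 0.73), ([279.3, 258.9], 0.46)]
scene stop_face [([352.8, 289.4], 0.8)]
side carton [([331.9, 271.6], 0.93), ([270.3, 229.7], 0.9), ([241.4, 279.8], 0.89), ([202.0, 343.4], 0.7)]
side flap_short_edge [([267.5, 211.0], 0.89), ([201.0, 324.4], 0.82), ([399.4, 420.6], 0.73), ([240.8, 271.1], 0.66), ([335.1, 274.7], 0.49)]
side flap_long_edge [([208.6, 317.8], 0.87), ([266.2, 217.8], 0.84), ([386.1, 424.7], 0.77), ([240.1, 263.0], 0.72), ([382.6, 348.1], 0.37)]
side stop_face [([375.9, 260.9], 0.96)]
```

View pics/v2.png

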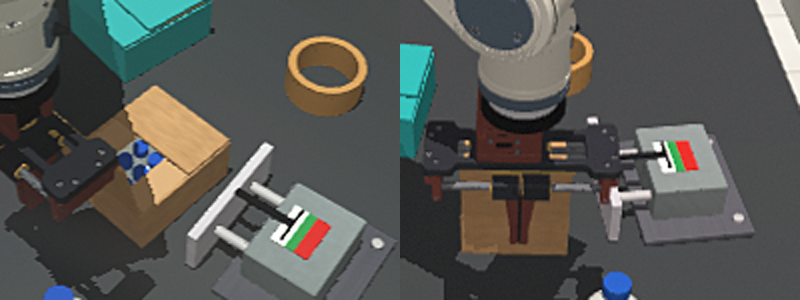

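Short flap lies closed (left half, 175,125) and the long flap is still upright behind the fingers. Now the long flap.

Emit:
apply_moves(targets=[{"tx": 0, "ty": 0.03, "tz": 0.006, "spin": 0}, {"tx": 0, "ty": 0.045, "tz": 0.006, "spin": 0}, {"tx": 0, "ty": 0.055, "tz": 0.006, "spin": 0}, {"tx": 0, "ty": 0.066, "tz": 0.008, "spin": 0}, {"tx": 0.001, "ty": 0.076, "tz": 0.01, "spin": 0}, {"tx": 0.001, "ty": 0.09, "tz": 0.009, "spin": 0}, {"tx": 0.002, "ty": 0.107, "tz": 0.005, "spin": 0}, {"tx": 0.003, "ty": 0.123, "tz": -0.002, "spin": 0}])

```text
t: 5.4
ee_pos: [558.2, -162.8, 133.5]
orientation: [2.286, 2.154, 0.0]
ft_force: [-0.1, -0.4, -0.5]
width: 0.6
grasp_force: 0.4
```

Emit:
apply_moves(targets=[{"tx": 0, "ty": 0.01, "tz": -0.0075, "spin": 0}, {"tx": 0.001, "ty": 0.018, "tz": -0.016, "spin": 0}, {"tx": 0.001, "ty": 0.025, "tz": -0.026, "spin": 0}, {"tx": 0.002, "ty": 0.0305, "tz": -0.0365, "spin": 0}, {"tx": 0.002, "ty": 0.034, "tz": -0.0465, "spin": 0}, {"tx": 0.002, "ty": 0.036, "tz": -0.056, "spin": 0}, {"tx": 0.002, "ty": 0.0365, "tz": -0.0605, "spin": 0}, {"tx": 0.002, "ty": 0.0365, "tz": -0.0645, "spin": 0}])

```text
t: 6.2
ee_pos: [559.9, -127.4, 69.2]
orientation: [-2.286, -2.154, 0.0]
ft_force: [-7.2, 4.8, 31.5]
width: 0.8
grasp_force: 15.9
```

Emit:
apply_moves(gripper=-1, targets=[{"tx": 0, "ty": 0, "tz": 0.045, "spin": 0}, {"tx": -0.01, "ty": 0, "tz": 0.09, "spin": -8}, {"tx": -0.03, "ty": 0, "tz": 0.13, "spin": -16}, {"tx": -0.06, "ty": 0, "tz": 0.16, "spin": -24}, {"tx": -0.09, "ty": 0, "tz": 0.18, "spin": -32}, {"tx": -0.12, "ty": 0, "tz": 0.18, "spin": -40}, {"tx": -0.14, "ty": 0, "tz": 0.18, "spin": -48}, {"tx": -0.14, "ty": 0, "tz": 0.18, "spin": -56}])

```text
t: 7.0
ee_pos: [417.4, -127.5, 249.4]
orientation: [-3.033, -0.818, 0.001]
ft_force: [1.0, 0.3, 0.1]
width: 61.1
grasp_force: 0.0
```

Emit:
apply_moves(targets=[{"tx": 0, "ty": 0, "tz": 0, "spin": -8}, {"tx": 0, "ty": 0, "tz": 0, "spin": -16}, {"tx": 0, "ty": 0, "tz": 0, "spin": -24}, {"tx": 0, "ty": 0, "tz": 0, "spin": -25.4}, {"tx": 0, "ty": 0, "tz": 0, "spin": -25.4}, {"tx": 0, "ty": 0, "tz": 0, "spin": -25.4}, {"tx": 0, "ty": 0, "tz": 0, "spin": -25.4}, {"tx": 0, "ty": 0, "tz": 0, "spin": -25.4}])

```text
t: 7.8
ee_pos: [420.0, -127.5, 249.2]
orientation: [3.138, 0.144, 0.0]
ft_force: [0.0, 0.3, -0.2]
width: 88.0
grasp_force: 0.0
```

```bash
python3 - <<'E'
from h import *
o=ctrl.get_obs();print(o["ee_pos"],o["orientation"],o["qpos"],o["width"])
a=snap("scene","s3");b=snap("side","d3");c=snap("wrist","w3")
r=lambda i:cv2.resize(i,(400,300),interpolation=cv2.INTER_CUBIC)
g=np.vstack([np.hstack([r(a[190:340,250:450]),r(b[190:340,290:490])]),np.hstack([r(c),r(b[200:350,190:390])])])
cv2.imwrite("pics/v3.png",g[:,:,::-1])
for n in("scene","side","wrist"):
  for k in ["stop_face","station","pointer"]:
    print(n,k,[(np.round(d["uv"],1).tolist(),round(d["score"],2)) for d in ctrl.pinpoint(k,n)])
E
```

```text
[ 419.99134691 -127.4839173   249.16923206] [3.13827353e+00 1.44054481e-01 3.97455953e-05] [-3.21813288e-01  1.08017593e-01  1.99648757e+00 -5.30082249e-06
  1.03705862e+00  1.15724521e+00] 87.97728043419482
scene stop_face [([352.6, 288.0], 0.87), ([332.9, 247.0], 0.15)]
scene station [([352.1, 299.9], 0.63), ([334.4, 247.1], 0.55)]
scene pointer [([384.9, 302.0], 0.74), ([314.3, 276.8], 0.54)]
side stop_face [([375.0, 262.2], 0.56)]
side station [([375.5, 269.9], 0.98)]
side pointer [([413.7, 245.6], 0.62), ([294.6, 357.9], 0.31)]
wrist stop_face []
wrist station []
wrist pointer []
```

View pics/v3.png

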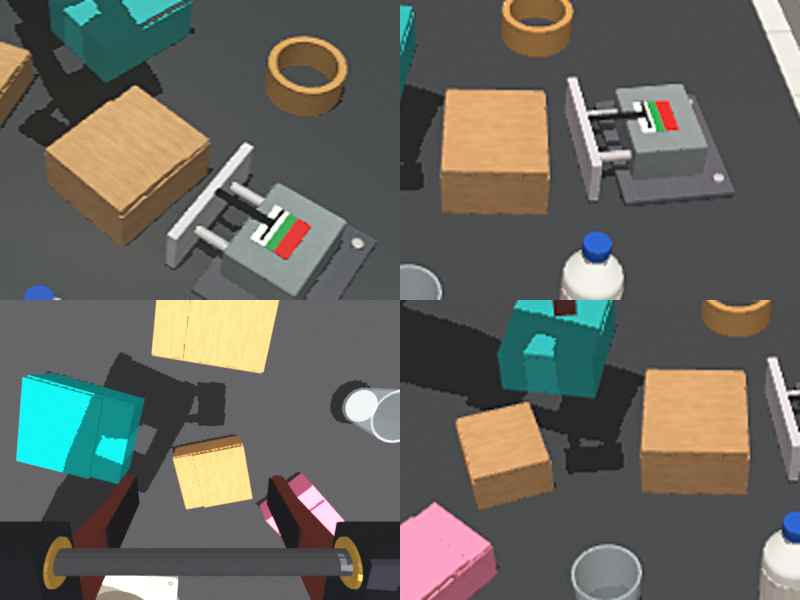

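Both flaps are closed flat (carton at v3 left 130,165 and right 495,150). The small look-alike sits at 505,455 in the lower right panel, and the stop's pointer is on white. I refit both poses.

```bash
python3 - <<'E'
from fit import *
np.set_printoptions(precision=2,suppress=True)
s=lambda u,v:("scene",np.array([250+u/3.9,190+v/3.9])); d=lambda u,v:("side",np.array([290+u/3.9,190+v/3.9]))
S=lambda u,v:("scene",np.array([250+u/2,190+v/2])); D=lambda u,v:("side",np.array([290+(u-400)/2,190+v/2]))
A=lambda *p:("scene",np.array(p)); B=lambda *p:("side",np.array(p))
P=lambda p:[((0,-75,64),s(330,462)),((0,75,64),s(480,280)),((0,-75,64),d(373,320)),((0,75,64),d(327,153)),((0,-75,4),d(368,388)),((0,-75,64),S(167,238)),((0,75,64),S(241,143)),((0,75,64),D(567,79)),((0,-75,4),D(588,198)),
((0,0,34),A(352.6,288)),((0,0,34),A(352.8,289.4)),((0,0,34),B(375,262.2)),((0,0,34),B(375.9,260.9)),((0,0,0),A(351.3,299.5)),((0,0,0),B(376.2,269.7)),
((80,22,64),s(550,410)),((80,-22,64),s(512,467)),((80,22,64),d(475,200)),((80,-22,64),d(490,247)),
((p[3],55,58),s(543,358)),((p[3],-55,58),s(437,490)),((p[3],55,58),d(422,175)),((p[3],-55,58),d(447,297))]
rs=lambda p:np.concatenate([proj(n,T(q,*p[:3]))[0]-uv for q,(n,uv) in P(p)])
r=least_squares(rs,[655,-120,0,50],x_scale=[10,10,.1,10],loss="soft_l1");st=r.x;print("station",st);print(rs(st).reshape(-1,2).T)
C=[((60,-70,0),S(123,243)),((-60,-70,0),S(50,183)),((60,70,60),S(210,147)),((-60,-70,0),D(443,211)),((60,-70,0),D(548,214)),((-60,-70,68),S(47,152)),((60,-70,68),S(122,210)),((-60,70,62),S(135,87)),((-60,70,62),D(447,91)),((60,70,62),D(547,91)),((-60,-70,68),D(441,170)),((60,-70,68),D(550,171))]
rc=lambda p:np.concatenate([proj(n,T(q,*p[:3]))[0]-uv for q,(n,uv) in C])
r=least_squares(rc,[560,-127,-.06],x_scale=[10,10,.1],loss="soft_l1");c=r.x;print("carton",c);print(rc(c).reshape(-1,2).T)
R=np.array([[np.cos(st[2]),np.sin(st[2])],[-np.sin(st[2]),np.cos(st[2])]]);print("carton in station",R@(c[:2]-st[:2]),c[2]-st[2])
print("-x corners",T((-60,-70,0),*c),T((-60,70,0),*c))
for u,v in [(551,487),(475,507),(536,403)]: print("small",onz("side",(190+(u-400)/2,200+(v-300)/2),0 if v>450 else 50))
E
```

```text
station [ 658.81 -114.09    0.07   56.23]
[[-1.31 -0.75  0.58 -0.31 -0.21 -0.19  1.82  0.04  0.15  0.09 -0.11  3.69
   2.79  0.4   1.51  0.45 -0.81 -0.85 -0.07  0.09 -0.47 -0.43  3.99]
 [-1.55 -1.32  1.51 -0.04  2.12 -2.08 -1.03 -0.31  2.61  2.69  1.29 -2.72
  -1.42 -0.24 -0.22 -0.46 -0.54 -0.07  0.73 -1.41  0.32 -0.23  0.76]]
carton [ 560.95 -126.51   -0.07]
[[ 0.29  0.21  1.41 -0.44 -0.49 -0.34  0.66  0.66 -0.12 -0.37 -0.04  0.04]
 [ 2.09  0.16 -2.55  0.65  0.29 -2.33  1.31 -1.71 -0.33  0.57  0.72  1.34]]
carton in station [-98.51  -5.05] -0.14532709451792855
-x corners [ 496.18 -192.11    0.  ] [506.02 -52.46   0.  ]
small [ 391.32 -179.69    0.  ]
small [ 306.61 -206.13    0.  ]
small [373.57 -91.19  50.  ]
```

Emit:
apply_moves(targets=[{"tx": 0.03, "ty": -0.001, "tz": -0.035, "spin": -0.6}, {"tx": 0.045, "ty": -0.002, "tz": -0.08, "spin": -0.6}, {"tx": 0.045, "ty": -0.002, "tz": -0.125, "spin": -0.6}, {"tx": 0.045, "ty": -0.002, "tz": -0.17, "spin": -0.6}, {"tx": 0.045, "ty": -0.002, "tz": -0.205, "spin": -0.6}, {"tx": 0.045, "ty": -0.002, "tz": -0.22, "spin": -0.6}, {"tx": 0.045, "ty": -0.002, "tz": -0.227, "spin": -0.6}, {"tx": 0.05, "ty": -0.002, "tz": -0.227, "spin": -0.6}])

```text
t: 9.2
ee_pos: [469.2, -129.3, 21.5]
orientation: [-3.138, -0.126, 0.003]
ft_force: [-0.2, -0.1, 0.5]
width: 87.7
grasp_force: 0.0
```

Emit:
apply_moves(targets=[{"tx": 0.006, "ty": 0.0005, "tz": 0, "spin": 0}, {"tx": 0.011, "ty": 0.001, "tz": 0, "spin": 0}, {"tx": 0.016, "ty": 0.0013, "tz": 0, "spin": 0}, {"tx": 0.021, "ty": 0.0017, "tz": 0, "spin": 0}, {"tx": 0.026, "ty": 0.002, "tz": 0, "spin": 0}, {"tx": 0.031, "ty": 0.0025, "tz": 0, "spin": 0}, {"tx": 0.036, "ty": 0.003, "tz": 0, "spin": 0}, {"tx": 0.04, "ty": 0.0032, "tz": 0, "spin": 0}])

```text
t: 10.0
ee_pos: [509.5, -126.2, 22.9]
orientation: [-3.139, -0.126, 0.002]
ft_force: [-7.2, -1.6, 6.1]
width: 87.7
grasp_force: 3.8
```

```bash
python3 - <<'E'
from h import *
a=snap("scene","s4");b=snap("side","d4")
r=lambda i:cv2.resize(i,(400,300),interpolation=cv2.INTER_CUBIC)
cv2.imwrite("pics/v4.png",np.hstack([r(a[190:340,250:450]),r(b[190:340,290:490])])[:,:,::-1])
E
```

```text
(no output)
```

View pics/v4.png

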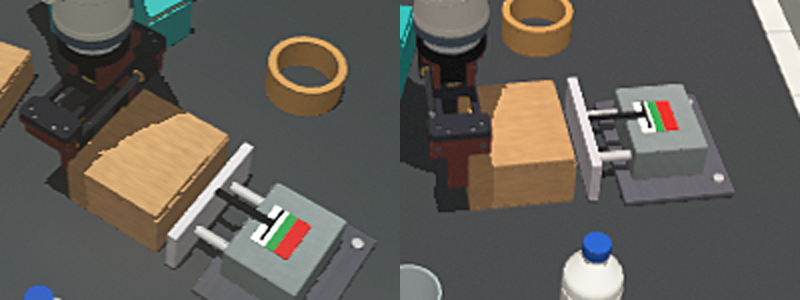

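The carton is almost at the plate (v4 left gap near 190,190), flaps shut, pointer still on white. I check squareness before contact.

```bash
cat > chk.py <<'E'
from fit import *
np.set_printoptions(precision=3,suppress=True)
S=lambda u,v:("scene",np.array([250+u/2,190+v/2])); D=lambda u,v:("side",np.array([290+(u-400)/2,190+v/2]))
def chk(C,st=(658.8,-114.1,.08)):
    rc=lambda p:np.concatenate([proj(n,T(q,*p[:3]))[0]-uv for q,(n,uv) in C])
    c=least_squares(rc,[590,-122,.08],x_scale=[10,10,.1],loss="soft_l1").x
    print("carton",c,"res",rc(c).reshape(-1,2).T)
    R=np.array([[np.cos(st[2]),np.sin(st[2])],[-np.sin(st[2]),np.cos(st[2])]]);print("in station",R@(c[:2]-st[:2]))
E
python3 - <<'E'
from chk import *
chk([((60,-70,0),S(158,251)),((60,70,62),S(228,135)),((-60,-70,0),S(70,200)),((60,-70,0),D(575,203)),((-60,-70,0),D(470,209)),((60,70,62),D(553,81)),((60,-70,68),D(576,163)),((60,-70,68),S(158,218))])
E
```

```text
carton [ 581.543 -117.813    0.091] res [[-0.601  0.728  0.017 -1.076  0.026 -0.341  0.46   0.204]
 [ 0.851  0.168 -0.52  -0.731  1.496  0.428 -1.181  0.149]]
in station [-77.306   2.472]
```

Emit:
apply_moves(targets=[{"tx": 0.002, "ty": 0.0002, "tz": 0, "spin": 0}, {"tx": 0.004, "ty": 0.0003, "tz": 0, "spin": 0}, {"tx": 0.006, "ty": 0.0005, "tz": 0, "spin": 0}, {"tx": 0.008, "ty": 0.0006, "tz": 0, "spin": 0}, {"tx": 0.01, "ty": 0.0008, "tz": 0, "spin": 0}, {"tx": 0.012, "ty": 0.001, "tz": 0, "spin": 0}, {"tx": 0.014, "ty": 0.0011, "tz": 0, "spin": 0}, {"tx": 0.015, "ty": 0.0012, "tz": 0, "spin": 0}])

```text
t: 10.9
ee_pos: [523.9, -124.8, 22.5]
orientation: [-3.139, -0.126, 0.003]
ft_force: [-8.0, -0.8, 5.5]
width: 87.4
grasp_force: 3.8
```

Emit:
apply_moves(targets=[{"tx": 0.001, "ty": 0.0001, "tz": 0, "spin": 0}, {"tx": 0.002, "ty": 0.0002, "tz": 0, "spin": 0}, {"tx": 0.003, "ty": 0.0002, "tz": 0, "spin": 0}, {"tx": 0.004, "ty": 0.0003, "tz": 0, "spin": 0}, {"tx": 0.005, "ty": 0.0004, "tz": 0, "spin": 0}, {"tx": 0.006, "ty": 0.0005, "tz": 0, "spin": 0}, {"tx": 0.007, "ty": 0.0006, "tz": 0, "spin": 0}, {"tx": 0.008, "ty": 0.0006, "tz": 0, "spin": 0}])

```text
t: 11.7
ee_pos: [529.5, -124.1, 22.4]
orientation: [-3.138, -0.126, 0.01]
ft_force: [-13.8, -1.6, 12.8]
width: 88.2
grasp_force: 7.7
```

Emit:
apply_moves(targets=[{"tx": 0.001, "ty": 0.0001, "tz": 0, "spin": 0}, {"tx": 0.002, "ty": 0.0002, "tz": 0, "spin": 0}, {"tx": 0.003, "ty": 0.0002, "tz": 0, "spin": 0}, {"tx": 0.004, "ty": 0.0003, "tz": 0, "spin": 0}, {"tx": 0.005, "ty": 0.0004, "tz": 0, "spin": 0}, {"tx": 0.006, "ty": 0.0005, "tz": 0, "spin": 0}, {"tx": 0.007, "ty": 0.0006, "tz": 0, "spin": 0}, {"tx": 0.008, "ty": 0.0006, "tz": 0, "spin": 0}])

```text
t: 12.5
ee_pos: [535.9, -123.4, 22.4]
orientation: [-3.137, -0.125, 0.015]
ft_force: [-20.3, -2.2, 18.9]
width: 87.7
grasp_force: 10.4
```

```bash
python3 - <<'E'
from h import *
a=snap("scene","s5");b=snap("side","d5")
r=lambda i:cv2.resize(i,(400,300),interpolation=cv2.INTER_CUBIC)
cv2.imwrite("pics/v5.png",np.vstack([np.hstack([r(a[190:340,250:450]),r(b[190:340,290:490])]),np.hstack([r(a[280:325,360:420]),r(b[225:270,385:445])])])[:,:,::-1])
print(ctrl.get_obs()["ft_force"])
E
```

```text
[-18.6490708   -2.59932317  16.35298427]
```

View pics/v5.png

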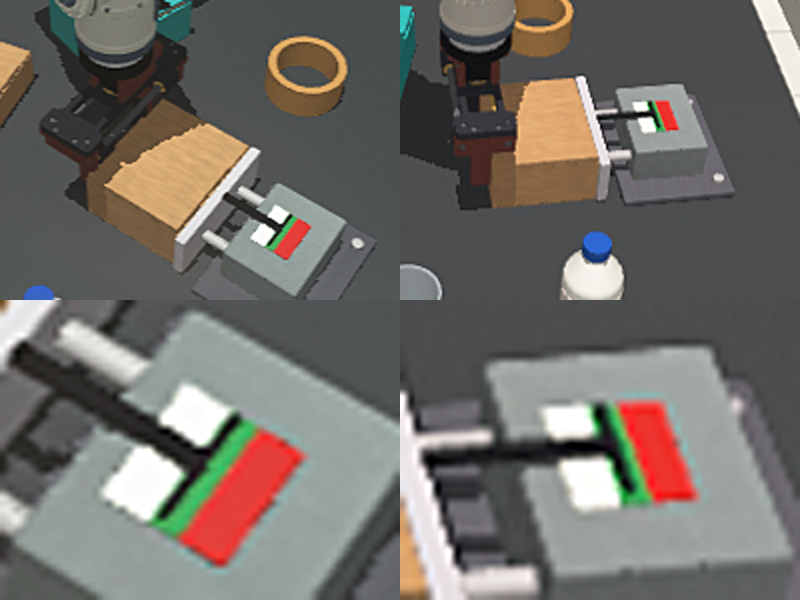

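The carton is flush on the plate, with the pointer on the green near its white edge (v5 lower left 200,465; lower right 615,450). It needs about 3.5 mm more.

Emit:
apply_moves(targets=[{"tx": 0.001, "ty": 0.0001, "tz": 0, "spin": 0}, {"tx": 0.002, "ty": 0.0002, "tz": 0, "spin": 0}, {"tx": 0.003, "ty": 0.0002, "tz": 0, "spin": 0}, {"tx": 0.004, "ty": 0.0003, "tz": 0, "spin": 0}, {"tx": 0.004, "ty": 0.0003, "tz": 0, "spin": 0}, {"tx": 0.004, "ty": 0.0003, "tz": 0, "spin": 0}, {"tx": 0.004, "ty": 0.0003, "tz": 0, "spin": 0}, {"tx": 0.004, "ty": 0.0003, "tz": 0, "spin": 0}])

```text
t: 13.4
ee_pos: [539.2, -123.1, 22.3]
orientation: [-3.137, -0.124, 0.017]
ft_force: [-21.1, -3.4, 18.1]
width: 88.0
grasp_force: 10.7
```

```bash
python3 - <<'E'
from chk import *
o=ctrl.get_obs();print(o["ee_pos"],o["ft_force"])
a=ctrl.get_image("scene").astype(int);b=ctrl.get_image("side").astype(int)
# colours along station x through the scale at y=+-12, z=60
for n,im in(("scene",a),("side",b)):
  for y in(-14,14):
    row=""
    for x in np.arange(62,118,1.0):
        u,v=proj(n,T((x,y,60),658.8,-114.1,.085))[0]; r,g,bb=im[int(round(v)),int(round(u))]
        row+="W" if min(r,g,bb)>180 else "K" if max(r,g,bb)<70 else "R" if r>g+60 else "G" if g>r+40 else "."
    print(n,y,row)
for n in("scene","side"): print(n,[(np.round(d["uv"],1).tolist(),round(d["score"],2)) for k in("stop_face","pointer") for d in ctrl.pinpoint(k,n)[:1]])
E
```

```text
[ 539.162 -123.113   22.301] [-21.053  -3.376  18.086]
scene -14 .......WWWWWWWWWWWWWWWWGGGGGKKKGG..RRRRRRRRRRRRRRRR.....
scene 14 ........WWWWWWWWWWWWWWWWGGGG.KKKK..RRRRRRRRRRRRRR.......
side -14 .......WWWWWWWWWWWWWWWWGGGGGKKKKK..RRRRRRRRRRRRRRRRR....
side 14 .........WWWWWWWWWWWWWWWGGGGKKKKKRRRRRRRRRRRRRRRRR......
scene [([336.5, 287.4], 0.34), ([389.4, 305.5], 0.87)]
side [([382.4, 261.3], 0.76), ([414.4, 246.2], 0.84)]
```

Emit:
apply_moves(targets=[{"tx": 0, "ty": 0, "tz": 0, "spin": 0}, {"tx": 0, "ty": 0, "tz": 0, "spin": 0}, {"tx": 0, "ty": 0, "tz": 0, "spin": 0}, {"tx": 0, "ty": 0, "tz": 0, "spin": 0}, {"tx": 0, "ty": 0, "tz": 0, "spin": 0}, {"tx": 0, "ty": 0, "tz": 0, "spin": 0}, {"tx": 0, "ty": 0, "tz": 0, "spin": 0}, {"tx": 0, "ty": 0, "tz": 0, "spin": 0}])

```text
t: 14.5
ee_pos: [539.1, -123.1, 22.3]
orientation: [-3.137, -0.124, 0.017]
ft_force: [-20.7, -2.3, 18.5]
width: 88.0
grasp_force: 10.7
```

```bash
python3 -c "
from h import *
o=ctrl.get_obs();print(o['ee_pos'],o['ft_force'])
if abs(o['ee_pos'][0]-539.2)<1: print(ctrl.close_job())"
```

```text
[ 539.14935922 -123.10677467   22.3122478 ] [-20.70953866  -2.29308467  18.54896298]
the job is handed in; nothing more can be done
None
```

The carton is closed (short flap first, then the long one over it) and held against the stop with the pointer near mid-green, about 12 mm in (roughly 8 N); the job was handed in at 14.5 s while still pressing, with no verdict returned, and no move came near the bottle, tape roll or beaker.

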